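# Unbolt the spectacles box past its safety catch

## Task

Two locked boxes stand on the plywood riser: unlock the one with the spectacles in it. Press its spring catch down with one fingertip and keep it down while the other finger pushes the bolt's knob to the left, all the way to its drawn end; then let the catch spring up behind the bolt and move clear, with the bolt still drawn and the lid sprung open. Only press and push: do not pinch, force or lift anything, leave the other box locked and its catch alone, and leave the things lying about where they are.

Things in the scene. Friction and masses are not known exactly. Their poses are not given: they have to be found in the camera images.
- specs_box: Box with black spectacles seen through its lid's window; grey metal, fixed. Origin under it on the riser's top (world z 0.10), x to the back (hinge side), y along its length, z up; heights of its parts are from there; mm: front ledge x -90..3, y -85..85, top z 25, carrying the catch bar (centre line x -73) and behind it the bolt (centre line x -25), both along y. Behind the ledge the box proper, x 3..75, 58 high with its lid.
- specs_box_bolt (a joint): Round steel bolt, 10 mm thick. 0 = home (locked, its end over the lid's tab), 0.040 m = fully drawn; slides along the box's +y with about 2 N of friction. While the catch is up, it stops after 1 mm against the catch's tongue.
- specs_box_catch (a joint): Spring catch: ribbed dark steel bar, 28 (x) by 90 (y) mm, going straight down. 0 = up, 0.012 m = fully down; 2 N to start, 6 N at the bottom; springs up when let go. The bolt is free from 0.006 down. With the bolt between 1 and 37 mm the catch cannot rise fully; beyond 37 mm it springs up behind the bolt's lug and locks it drawn.
- specs_box_lid (a joint): Lid. 0 = shut; when the bolt is drawn beyond 33 mm it springs open by itself to 0.16 rad, its front edge 12 mm up.
- specs_box_knob_top (a point): Centre of the top of the bolt's upright round black knob: 16 mm across from z 52 to 73, on an 11 mm stem from z 38. Moves with the bolt; home at x -25, y -10 in the box's frame. Bolt, lug and guides stay under z 42; above that, 28 mm is free from the bolt's line to the box, 34 mm from the bolt's line to the catch bar.
- specs_box_catch_top (a point): Centre of the catch bar's flat top: z 58 mm when up, 46 when fully down; x -73, y -10 in the box's frame, so 48 mm in front of the knob's home. Moves with the catch.
- temples_box: Like box with three black-yellow temple bundles inside; grey metal, fixed. Origin under it on the riser's top (world z 0.10), x to the back (hinge side), y along its length, z up; heights of its parts are from there; mm: front ledge x -90..3, y -85..85, top z 25, carrying the catch bar (centre line x -73) and behind it the bolt (centre line x -25), both along y. Behind the ledge the box proper, x 3..75, 58 high with its lid.
- temples_box_bolt (a joint): Round steel bolt, 10 mm thick. 0 = home (locked, its end over the lid's tab), 0.040 m = fully drawn; slides along the box's +y with about 2 N of friction. While the catch is up, it stops after 1 mm against the catch's tongue.
- temples_box_catch (a joint): Spring catch: ribbed dark steel bar, 28 (x) by 90 (y) mm, going straight down. 0 = up, 0.012 m = fully down; 2 N to start, 6 N at the bottom; springs up when let go. The bolt is free from 0.006 down. With the bolt between 1 and 37 mm the catch cannot rise fully; beyond 37 mm it springs up behind the bolt's lug and locks it drawn.
- temples_box_lid (a joint): Lid. 0 = shut; when the bolt is drawn beyond 33 mm it springs open by itself to 0.16 rad, its front edge 12 mm up.
- temples_box_knob_top (a point): Centre of the top of the bolt's upright round black knob: 16 mm across from z 52 to 73, on an 11 mm stem from z 38. Moves with the bolt; home at x -25, y -10 in the box's frame. Bolt, lug and guides stay under z 42; above that, 28 mm is free from the bolt's line to the box, 34 mm from the bolt's line to the catch bar.
- temples_box_catch_top (a point): Centre of the catch bar's flat top: z 58 mm when up, 46 when fully down; x -73, y -10 in the box's frame, so 48 mm in front of the knob's home. Moves with the catch.
- tweezers: Steel tweezers 126 mm long, 9 high, lying near the riser's front edge; bystander. Origin under its centre.
- tape_roll: Roll of black tape, 56 across, 19 mm high, lying flat on the riser; bystander. Origin under its centre.
- screwdriver: Small screwdriver with a blue handle, 148 mm long, 13 high, lying on the riser; bystander. Origin under its centre.

How it is judged (in metres and radians):
On the way, in this order (a step that is already met when the one before it is completed fails the run):
1. a finger holds the catch of the spectacles box down while its bolt is still home (value of joint specs_box_catch above 0.006 m and value of joint specs_box_bolt below 0.004 m and contact force between the fingers and specs_box_catch above 0.5 N), for 0.1 s.
2. the bolt is under way, pushed by a finger, with the catch still held down by a finger (value of joint specs_box_bolt between 0.01 and 0.034 m and value of joint specs_box_catch above 0.006 m and contact force between the fingers and specs_box_catch above 0.5 N and contact force between the fingers and specs_box_bolt above 0.3 N), for 0.05 s.
3. the bolt is drawn to its end with the catch still held down by a finger (value of joint specs_box_bolt above 0.0372 m and value of joint specs_box_catch above 0.006 m and contact force between the fingers and specs_box_catch above 0.5 N), for 0.05 s.
At the end, for the whole second after the job is handed in: The spectacles box's bolt is drawn more than 36 of its 40 mm, its catch is up again (within 3 mm), its lid has sprung open more than 0.1 rad; the other box's bolt and catch are within 3 mm of home and its lid shut; the bystanders are within 15 mm of where they were (value of joint specs_box_bolt above 0.036 m and value of joint each of specs_box_catch, temples_box_bolt, temples_box_catch below 0.003 m and value of joint specs_box_lid above 0.1 rad and value of joint temples_box_lid below 0.05 rad and distance of each of tweezers, tape_roll, screwdriver from where it was at the start of the episode below 0.015 m); the robot touches nothing.
It fails at once if the other box's bolt or catch is worked (value of joint any of temples_box_bolt, temples_box_catch above 0.005 m).
It fails at once if the knob is gripped or forced: over 25 N on the bolt with no finger on the catch (contact force between the fingers and specs_box_bolt above 25 N and contact force between the fingers and specs_box_catch below 0.2 N).
It fails at once if a bystander is pushed about or lifted (distance of any of tweezers, tape_roll, screwdriver from where it was at the start of the episode above 0.015 m).
It also fails if it takes over 42 s, if anything falls off the work surface, if the arm or the gripper's body presses on something with over 40 N, if the wrist force passes 120 N, or if a joint passes its speed limit or range.

## Robot

A 6-joint arm with a two-finger parallel gripper is mounted at the origin on a cart in front of the work surface, level with it; the furniture and walls round the work are solid. World frame = base frame: x ahead of the robot, y to its left, z up, the work surface at z = 0. Lengths are in mm, angles in rad, forces in N, time in s.
With the tool pointing down it reaches from about 275 to 1000 mm from the base axis. Payload 8.4 kg.
Tool frame: the origin (TCP) lies at the very end of the fingers, on their centre line; the grasp point (between the pads) lies 19 mm behind it; z points along the fingers, y is the direction in which the jaws open and shut (so a half turn about z gives the same grasp; the last joint's range is limited). The gripper opens to 85 mm and grips with 20 to 120 N. Pads are 22 mm wide; open, the fingers measure 114 mm over their backs; the gripper's body (76 mm by 85 mm) begins 54 mm behind the grasp point. The pads swing forward as they close: fully open they stand 13 mm farther back than shut.
Start: joints at [1.267, 0.353, 1.633, -0, 1.155, -0.002], TCP at [185.773, 596.755, 197.081] pointing down, gripper open.
Joint ranges: [-2.63, 2.63], [-0.92, 2.1], [0.06, 2.66], [-1.3, 4.44], [0, 2.69], [-3.02, 3.02]. Speed limits (rad/s): [2.22, 2.22, 2.79, 3.14, 3.14, 3.14].

## Interface

Orientations are given as [roll, pitch, yaw] about the fixed x, y, z axes, in that order (R = Rz(yaw) Ry(pitch) Rx(roll)).
In Python, from rig import r gives the robot as it stands.
- The arm moves only by the tool jog_arm, never from a script. Its argument "moves" is a list of rows, each an object with "grip": the gripper command: -1 is fully open, 1 is shut, values between are in proportion; "translation": the shift along the tool's x, y, z in m, a list of three; "twist": the turn, a rotation vector about the tool's x, y, z in rad, a list of three. In form: [{"grip": grip, "translation": [dx, dy, dz], "twist": [ax, ay, az]}, ...]. A call has 1 to 10 rows; each row shifts and turns the commanded pose from where the row before left it, along the tool's axes as they then stand; what a row does not reach is not made up. A row lasts 1/12 s, in which the tool goes at most 41.7 mm and 7.16 degrees, less where a joint would pass 70% of its speed; a pose out of reach is approached as far as the arm can. A call with a gripper value outside its range is refused whole. The fingers move at their own pace and stop on an object; "squeeze" is the grip in N (left out, the last holds). Time passes only in rows, so rows that do not move let the fingers close. It gives the time, the measured TCP pose, the force and the opening at its end, in the units of the state.
- r.sense(): the state, without advancing time (a new reading comes with each control period).
- r.grab_frame(name): name is "scene" or "top"; returns (picture, depth): 420x560x3 uint8, red, green, blue; 420x560 float32, mm along the optical axis (not along the pixel's ray), 0 where there is no reading.
- r.calibration(name): a dict with "fx", "fy", "cx", "cy" (pixels), "R" (3x3) and "t" (3): a world point X has camera coordinates R X + t. Camera axes: x right, y down, z forward; pixel columns grow to the right and rows downward; lengths in mm; the calibration is good to about 2 mm. A picture is of the moment at which its call begins. calibration takes no time and is no camera call.
- r.sign_off(): hands the job in, once; it reports no verdict.
The state is a dict: "clock": time; "qpos": joint angles; "qvel": joint speeds; "joint_efforts": joint torques, N m; "eef_pos": TCP position; "tcp_rot": TCP orientation; "contact_force": force on the tool from outside, world axes, zero at the start; "wrist_torque": the same for the moment, N m; "opening": opening from 0.0 (shut) to 1.0 (fully open).
Only numpy, scipy, OpenCV 4.12 (cv2) and the standard library are available. Lean on these libraries where they do the work, as an engineer would, in place of code of your own. Each camera call takes 0.05 s, during which the arm holds its last target.

## Working session

There is one attempt and no reset: what is moved stays moved. The work goes in short steps, Python scripts to look and compute and a tool call to move; the robot and the scene stay as the last step left them, time stands still between calls to the robot, and variables do not carry over. Pictures are saved under pics/ and viewed, and the job is handed in when it is done.

Besides the shell and the picture viewer there is one more tool, called after "Emit:" by a JSON object that holds its "method" and its "body", one argument or row to a line. jog_arm: Moves the arm, as the interface text tells. Its arguments: {"type":"object","properties":{"moves":{"type":"array"},"squeeze":{"type":"number"}},"required":["moves"]}

```bash
mkdir -p pics; ls; python3 - <<'E'
from rig import r
import cv2,numpy as np
print(r.sense())
for n in("scene","top"):
    p,d=r.grab_frame(n); cv2.imwrite(f"pics/{n}0.png",p[:,:,::-1]); np.save(f"{n}0.npy",d); np.save(f"{n}0p.npy",p)
    print(r.calibration(n))
E
```

```text
pics
{'clock': 0.0, 'qpos': array([ 1.26662295e+00,  3.53681998e-01,  1.63413919e+00, -2.47066976e-07,
        1.15519675e+00, -2.41362979e-03]), 'qvel': array([-0.00131745,  0.00213562, -0.00065964, -0.00039541,  0.00192802,
       -0.00166289]), 'joint_efforts': array([-2.76572660e-03, -6.05234671e+01, -3.42068839e+01, -2.97097486e-04,
        9.06986796e-03,  1.89803757e-06]), 'eef_pos': array([185.60034333, 596.25209771, 196.33841202]), 'tcp_rot': array([-3.14016737e+00, -3.21421219e-06,  2.83983300e+00]), 'contact_force': array([-0.28590052, -0.88472331, -0.6317512 ]), 'wrist_torque': array([-0.0420133 , -0.05969487, -0.06895571]), 'opening': 0.9978626417526484}
{'fx': 432.13707130496437, 'fy': 432.13707130496437, 'cx': 282.9494627293247, 'cy': 202.1867660247026, 'R': array([[ 0.72086801, -0.69306087, -0.00399179],
       [-0.41046722, -0.4222811 , -0.80820501],
       [ 0.55844961,  0.58424764, -0.5888877 ]]), 't': array([-397.1225937 ,  345.2264211 ,  800.82270333])}
{'fx': 511.7561455472735, 'fy': 511.7561455472735, 'cx': 263.6671617408421, 'cy': 203.6348339468823, 'R': array([[ 0.01802198, -0.99978349,  0.01040095],
       [-0.99271069, -0.0191324 , -0.11899346],
       [ 0.11916669, -0.00818063, -0.99284056]]), 't': array([ -22.47064497,  538.47429042, 1130.01667911])}
```

View pics/scene0.png

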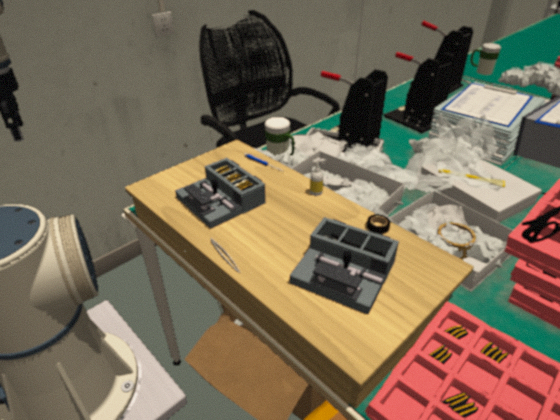

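View pics/top0.png

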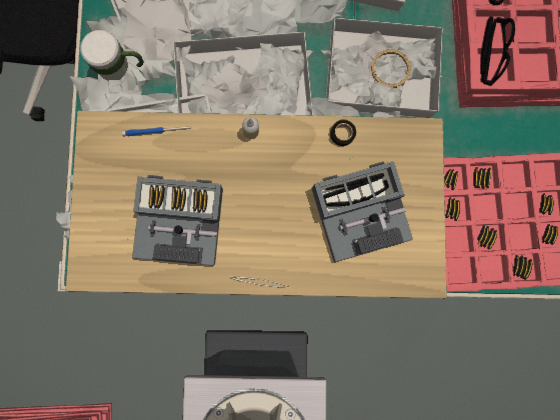

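The top view shows the spectacles box on the right at about (362,212), with its knob near (374,218) and catch bar near (383,240). The temples box is on the left at about (178,222). Next I'll zoom in and measure.

```bash
cat > h.py <<'E'
import numpy as np,cv2
from rig import r
def ray(n,u,v,z):
    c=r.calibration(n);R=c["R"];o=-R.T@c["t"];d=R.T@np.array([(u-c["cx"])/c["fx"],(v-c["cy"])/c["fy"],1.])
    return o+d*(z-o[2])/d[2]
def pt(n,u,v,D):
    c=r.calibration(n);p=np.array([(u-c["cx"])/c["fx"],(v-c["cy"])/c["fy"],1.])*D
    return c["R"].T@(p-c["t"])
def cloud(n,d):
    c=r.calibration(n);v,u=np.mgrid[:420,:560]
    p=np.stack([(u-c["cx"])/c["fx"]*d,(v-c["cy"])/c["fy"]*d,d],-1)
    return (p-c["t"])@c["R"]
E
python3 - <<'E'
from h import *
p=np.load("top0p.npy");d=np.load("top0.npy")
cv2.imwrite("pics/tz.png",cv2.resize(p[150:275,300:425,::-1],(600,600),interpolation=cv2.INTER_CUBIC))
p2=np.load("scene0p.npy")
cv2.imwrite("pics/sz.png",cv2.resize(p2[210:315,280:410,::-1],(780,630)[:2],interpolation=cv2.INTER_CUBIC)[:600])
P=cloud("top",d)
m=np.zeros((420,560),bool);m[155:270,305:420]=1
Z=P[...,2]
for a,b in((95,105),(120,130),(152,162),(165,178)):
    k=m&(Z>a)&(Z<b); print(a,b,k.sum(),np.median(P[k],0) if k.any() else 0)
# heights image
h=np.clip((Z-90)/100*255,0,255).astype(np.uint8)
cv2.imwrite("pics/hz.png",cv2.resize(h[150:275,300:425],(600,600),interpolation=cv2.INTER_NEAREST))
E
```

```text
95 105 6192 [ 506.22620643 -220.64387735  100.46819495]
120 130 2763 [ 491.72649889 -202.71748198  125.59921696]
152 162 1777 [ 533.12290595 -226.772903    159.20788149]
165 178 63 [ 499.45216236 -231.67605995  172.95351588]
```

View pics/tz.png

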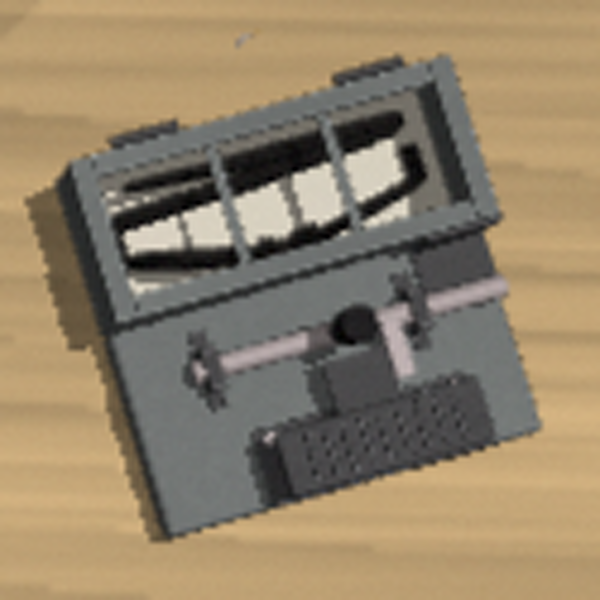

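View pics/hz.png

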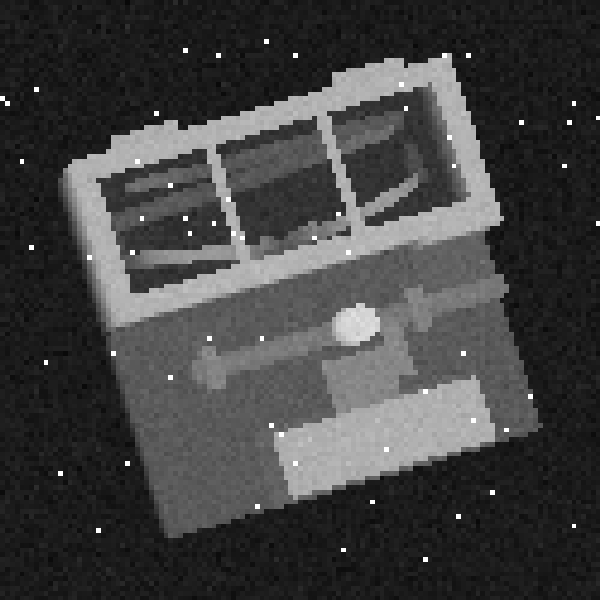

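View pics/sz.png

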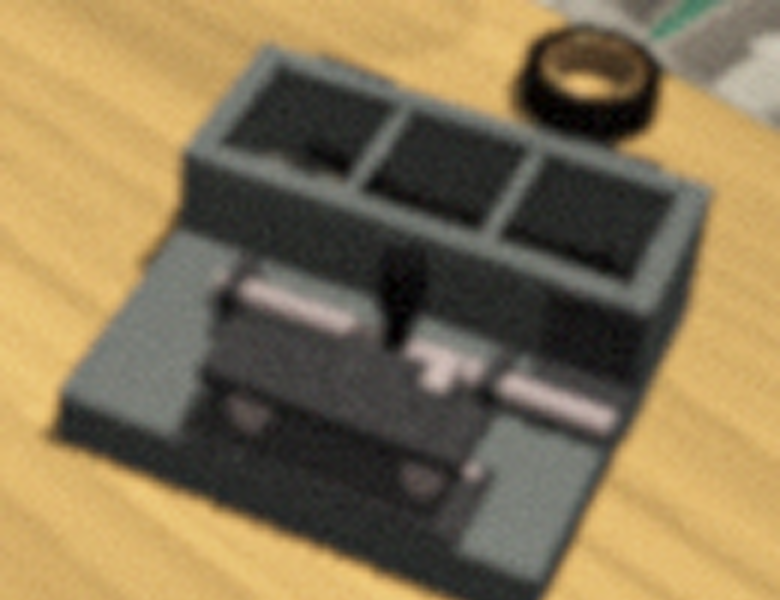

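```bash
python3 - <<'E'
from h import *
p=np.load("top0p.npy");d=np.load("top0.npy");P=cloud("top",d);Z=P[...,2]
m=np.zeros((420,560),np.uint8);m[155:270,305:420]=1
def rect(lo,hi,min_=100,cut=None):
    k=((m>0)&(Z>lo)&(Z<hi)).astype(np.uint8);k=cv2.morphologyEx(k,cv2.MORPH_OPEN,np.ones((2,2),np.uint8))
    n,l,s,_=cv2.connectedComponentsWithStats(k)
    for i in range(1,n):
        if s[i,4]>min_:
            Q=P[l==i]; print(lo,hi,s[i],"med z",np.median(Q[:,2]).round(1),"mean",Q.mean(0).round(1),cv2.minAreaRect(Q[:,:2].astype(np.float32)))
rect(152,164);rect(167,178,20)
# scene-view
d2=np.load("scene0.npy");P2=cloud("scene",d2);Z=P2[...,2];P=P2
m[:]=0;m[215:320,285:400]=1
rect(152,164);rect(167,178,8)
E
```

```text
152 164 [ 315  163   90   55 1273] med z 159.4 mean [ 558.3 -206.9  155.9] ((524.236083984375, -141.94085693359375), (101.53390502929688, 358.3930358886719), 25.90045166015625)
152 164 [358 230  46  24 611] med z 158.4 mean [ 451.6 -247.6  160.1] ((426.103759765625, -156.73851013183594), (31.332094192504883, 310.36175537109375), 15.289837837219238)
167 178 [371 214   9   8  50] med z 173.0 mean [ 498.2 -236.   164.5] ((499.7525634765625, -237.93202209472656), (12.730596542358398, 25.432235717773438), 13.602402687072754)
152 164 [ 311  219   89   48 1079] med z 157.4 mean [ 557.9 -212.3  154.6] ((590.0970458984375, -196.38714599609375), (148.15846252441406, 167.1793212890625), 17.072589874267578)
152 164 [314 264  48  26 563] med z 156.7 mean [ 452.9 -251.9  155.6] ((459.0189208984375, -246.49322509765625), (52.87022399902344, 87.6483383178711), 27.726594924926758)
167 178 [344 252   8   7  44] med z 171.2 mean [ 501.3 -234.9  167.8] ((509.9197082519531, -228.5680389404297), (37.334312438964844, 12.553450584411621), 30.808507919311523)
```

```bash
cat >> h.py <<'E'
def fit(n,d,box):
    P=cloud(n,d);Z=P[...,2];r0,r1,c0,c1=box
    out={}
    for nm,lo,hi,mn in(("plate",153,163,150),("knob",167,178,12),("ledge",121,130,400)):
        k=np.zeros((420,560),np.uint8);k[r0:r1,c0:c1]=((Z>lo)&(Z<hi))[r0:r1,c0:c1]
        k=cv2.morphologyEx(k,cv2.MORPH_OPEN,np.ones((3,3),np.uint8))
        N,l,s,_=cv2.connectedComponentsWithStats(k)
        for i in range(1,N):
            if s[i,4]>=mn:
                Q=P[l==i];(c,wh,a)=cv2.minAreaRect(Q[:,:2].astype(np.float32))
                # PCA yaw
                ev=np.linalg.eigh(np.cov(Q[:,:2].T))[1][:,1]
                print(n,nm,s[i,4],"z%.1f"%np.median(Q[:,2]),"mean",Q[:,:2].mean(0).round(1),"rect",np.round(c,1),np.round(wh,1),round(a,1),"long axis deg",np.degrees(np.arctan2(ev[1],ev[0])).round(1))
E
python3 - <<'E'
from h import *
fit("top",np.load("top0.npy"),(155,270,305,420))
fit("scene",np.load("scene0.npy"),(215,320,285,400))
E
```

```text
top plate 189 z159.6 mean [ 598.1 -224.7] rect [ 595.9 -224.3] [19.7 68.8] 24.5 long axis deg 112.7
top plate 399 z159.7 mean [ 552.1 -142.5] rect [ 546.6 -159.2] [77.8 78.6] 15.7 long axis deg 159.3
top plate 589 z158.6 mean [ 453.6 -246.3] rect [ 453.8 -246. ] [28. 90.] 17.0 long axis deg 107.5
top knob 44 z173.3 mean [ 498.9 -232.5] rect [ 498.9 -233. ] [12.1 14.9] 32.8 long axis deg 121.3
top ledge 1607 z125.6 mean [ 476.6 -191. ] rect [ 476.1 -217.4] [ 93.  148.3] 17.3 long axis deg 135.6
scene plate 974 z158.0 mean [ 556.4 -210.8] rect [ 558.4 -204.3] [ 82.2 170.3] 17.0 long axis deg 105.5
scene plate 545 z156.8 mean [ 452.9 -249.1] rect [ 454.2 -247.3] [30.  89.6] 17.8 long axis deg 107.4
scene knob 44 z171.7 mean [ 499.  -233.9] rect [ 500. -234.] [15.  15.4] 73.1 long axis deg 48.6
scene ledge 1560 z124.4 mean [ 462.3 -233.8] rect [ 479.6 -229.3] [ 96.5 170.2] 16.9 long axis deg 101.1
```

Emit:
{"method": "jog_arm", "body": {
  "moves": [
    {"grip":-1,"translation":[0,0,-0.04],"twist":[0,0,0]},
    {"grip":-1,"translation":[0,0,-0.04],"twist":[0,0,0]},
    {"grip":0.2,"translation":[-0.018,-0.0245,0],"twist":[0,0,0]},
    {"grip":0.2,"translation":[-0.018,-0.0245,0],"twist":[0,0,0]},
    {"grip":0.2,"translation":[-0.018,-0.0245,0],"twist":[0,0,0]},
    {"grip":0.2,"translation":[-0.018,-0.0245,0],"twist":[0,0,0]},
    {"grip":0.2,"translation":[-0.018,-0.0245,0],"twist":[0,0,0]},
    {"grip":0.2,"translation":[-0.018,-0.0245,0],"twist":[0,0,0]},
    {"grip":0.2,"translation":[-0.018,-0.0245,0],"twist":[0,0,0]},
    {"grip":0.2,"translation":[-0.018,-0.0245,0],"twist":[0,0,0]}
  ]
}}

```text
clock: 0.93
eef_pos: [265.0, 365.2, 276.8]
tcp_rot: [-3.141, -0.0, 2.84]
contact_force: [0.1, 0.5, 0.4]
opening: 0.403
```

Emit:
{"method": "jog_arm", "body": {
  "moves": [
    {"grip":0.2,"translation":[-0.018,-0.0245,0],"twist":[0,0,0]},
    {"grip":0.2,"translation":[-0.018,-0.0245,0],"twist":[0,0,0]},
    {"grip":0.2,"translation":[-0.018,-0.0245,0],"twist":[0,0,0]},
    {"grip":0.2,"translation":[-0.018,-0.0245,0],"twist":[0,0,0]},
    {"grip":0.2,"translation":[-0.018,-0.0245,0],"twist":[0,0,0]},
    {"grip":0.2,"translation":[-0.018,-0.0245,0],"twist":[0,0,0]},
    {"grip":0.2,"translation":[-0.018,-0.0245,0],"twist":[0,0,0]},
    {"grip":0.2,"translation":[-0.018,-0.0245,0],"twist":[0,0,0]},
    {"grip":0.2,"translation":[-0.018,-0.0245,0],"twist":[0,0,0]},
    {"grip":0.2,"translation":[-0.018,-0.0245,0],"twist":[0,0,0]}
  ]
}}

```text
clock: 1.77
eef_pos: [364.0, 77.9, 277.0]
tcp_rot: [3.142, 0.0, 2.84]
contact_force: [1.0, -0.7, 0.3]
opening: 0.398
```

Emit:
{"method": "jog_arm", "body": {
  "moves": [
    {"grip":0.2,"translation":[-0.018,-0.0245,0],"twist":[0,0,0]},
    {"grip":0.2,"translation":[-0.018,-0.0245,0],"twist":[0,0,0]},
    {"grip":0.2,"translation":[-0.018,-0.0245,0],"twist":[0,0,0]},
    {"grip":0.2,"translation":[-0.018,-0.0245,0],"twist":[0,0,0]},
    {"grip":0.2,"translation":[-0.018,-0.0245,0],"twist":[0,0,0]},
    {"grip":0.2,"translation":[-0.018,-0.0245,0],"twist":[0,0,0]},
    {"grip":0.2,"translation":[-0.018,-0.0245,0],"twist":[0,0,0]},
    {"grip":0.2,"translation":[-0.018,-0.0245,0],"twist":[0,0,0]},
    {"grip":0.2,"translation":[-0.018,-0.0245,0],"twist":[0,0,0]},
    {"grip":0.2,"translation":[-0.018,-0.0245,0],"twist":[0,0,0]}
  ]
}}

```text
clock: 2.6
eef_pos: [463.0, -209.6, 276.8]
tcp_rot: [3.141, -0.001, 2.839]
contact_force: [0.4, 0.7, -0.2]
opening: 0.399
```

Emit:
{"method": "jog_arm", "body": {
  "moves": [
    {"grip":0.2,"translation":[0,0,0],"twist":[0,0,0.108]},
    {"grip":0.2,"translation":[0,0,0],"twist":[0,0,0.108]},
    {"grip":0.2,"translation":[0,0,0],"twist":[0,0,0.108]},
    {"grip":0.2,"translation":[0,0,0],"twist":[0,0,0.108]},
    {"grip":0.2,"translation":[0,0,0],"twist":[0,0,0.108]},
    {"grip":0.2,"translation":[0,0,0],"twist":[0,0,0.108]},
    {"grip":0.2,"translation":[0,0,0],"twist":[0,0,0.108]},
    {"grip":0.2,"translation":[0,0,0],"twist":[0,0,0.108]},
    {"grip":0.2,"translation":[0,0,0],"twist":[0,0,0.108]},
    {"grip":0.2,"translation":[0,0,0],"twist":[0,0,0]}
  ]
}}

```text
clock: 3.43
eef_pos: [462.8, -207.9, 276.8]
tcp_rot: [-3.141, -0.0, 1.863]
contact_force: [-0.3, -0.6, -0.1]
opening: 0.402
```

Emit:
{"method": "jog_arm", "body": {
  "moves": [
    {"grip":0.2,"translation":[-0.0205,0.0013,0],"twist":[0,0,-0.006]},
    {"grip":0.2,"translation":[-0.0205,0.0013,0.025],"twist":[0,0,0]},
    {"grip":0.2,"translation":[-0.0205,0.0013,0.03],"twist":[0,0,0]},
    {"grip":0.2,"translation":[0,0,0.025],"twist":[0,0,0]},
    {"grip":0.2,"translation":[0,0,0],"twist":[0,0,0]}
  ]
}}

```text
clock: 3.85
eef_pos: [482.2, -264.8, 192.0]
tcp_rot: [-3.136, -0.006, 1.876]
contact_force: [-1.2, 0.0, -0.5]
opening: 0.395
```

```bash
python3 - <<'E'
from h import *
for n,(a,b,c,e) in(("scene",(170,320,270,420)),("top",(140,275,300,435))):
    p,d=r.grab_frame(n); np.save(n+"1.npy",d)
    cv2.imwrite(f"pics/{n}1.png",cv2.resize(p[a:b,c:e,::-1],(600,600),interpolation=cv2.INTER_CUBIC))
print(r.sense()["eef_pos"],r.sense()["contact_force"])
E
```

```text
[ 484.33612854 -265.16325409  196.6776359 ] [-0.32268033 -0.00723044  0.20895675]
```

View pics/scene1.png

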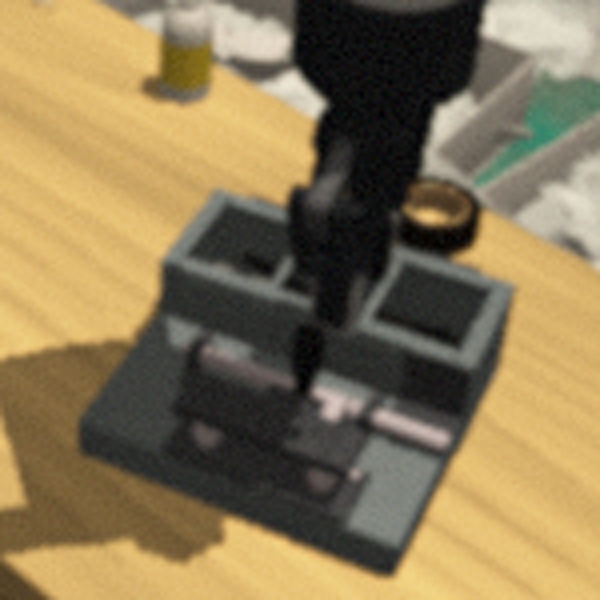

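View pics/top1.png

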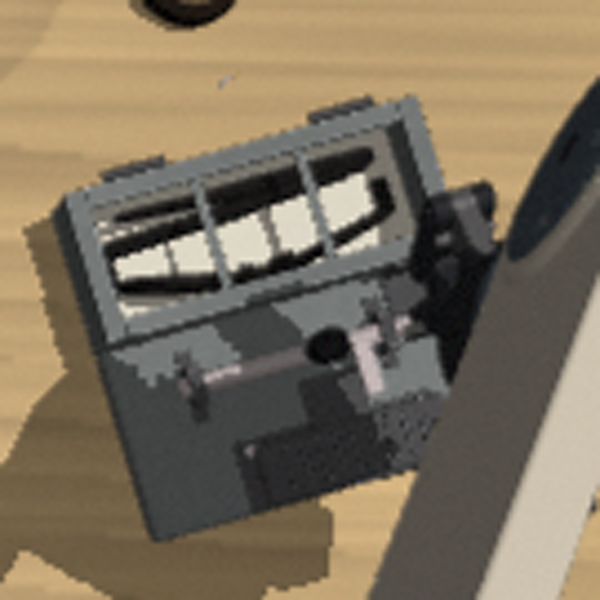

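The scene crop shows the black fingers hanging over the box, front tip near crop (340,320), i.e. pixel (355,250). The top view shows knob (327,345), catch bar partly under the arm. I'll check the fingertips in depth.

```bash
python3 - <<'E'
from h import *
o=np.array([476.6,-239.9]);bx=np.array([.956,.294]);by=np.array([-.294,.956])
for n in("scene","top"):
    P=cloud(n,np.load(n+"1.npy")).reshape(-1,3)
    q=P[:,:2]-o; X=q@bx-49;Y=q@by-10;Z=P[:,2]  # box frame
    k=(abs(X+49)<80)&(abs(Y+38)<40)&(Z>180)&(Z<260)
    for lo in range(180,250,8):
        s=k&(Z>=lo)&(Z<lo+8)
        if s.sum()>2: print(n,lo,s.sum(),"X",np.percentile(X[s],[3,50,97]).round(),"Y",np.percentile(Y[s],[3,50,97]).round())
E
```

```text
scene 220 11 X [-76. -73. -33.] Y [-43. -40. -27.]
scene 228 41 X [-81. -74. -32.] Y [-47. -43. -27.]
scene 236 63 X [-84. -75. -32.] Y [-47. -41. -26.]
scene 244 64 X [-83. -76. -31.] Y [-47. -41. -28.]
top 228 5 X [-66. -33. -27.] Y [-34. -25. -24.]
top 236 8 X [-61. -29. -22.] Y [-29. -25. -24.]
top 244 7 X [-33. -29. -23.] Y [-29. -25. -24.]
```

```bash
python3 - <<'E'
from h import *
d=np.load("scene1.npy");P=cloud("scene",d)
o=np.array([476.6,-239.9]);bx=np.array([.956,.294]);by=np.array([-.294,.956])
for v in range(226,262,2):
    print(v,[(u,*(int(x) for x in ((P[v,u,:2]-o)@bx-49,(P[v,u,:2]-o)@by-10,P[v,u,2]))) for u in range(344,366,3)])
c=r.calibration("scene")
for h in(-24,24):
  for z in (196,200,205):
    w=np.array([*(np.array([484.3,-265.2])+h*bx),z]);x=c["R"]@w+c["t"];print(h,z,x[:2]/x[2]*c["fx"]+[c["cx"],c["cy"]])
E
```

```text
226 [(344, -115, -30, 312), (347, -114, -35, 314), (350, -116, -40, 318), (353, -116, -45, 319), (356, -110, -48, 316), (359, -77, -43, 291), (362, -77, -48, 293), (365, -77, -53, 295)]
228 [(344, -111, -29, 306), (347, -111, -34, 307), (350, -114, -40, 312), (353, -116, -45, 315), (356, -109, -48, 311), (359, -78, -44, 287), (362, -79, -49, 290), (365, -35, -42, 256)]
230 [(344, -108, -28, 299), (347, -107, -33, 300), (350, -109, -39, 303), (353, -111, -44, 307), (356, -106, -48, 305), (359, -79, -44, 284), (362, -72, -48, 280), (365, -34, -42, 250)]
232 [(344, -106, -28, 293), (347, -108, -34, 297), (350, -107, -38, 298), (353, -110, -44, 302), (356, -105, -48, 300), (359, -80, -45, 280), (362, -70, -47, 274), (365, -34, -43, 246)]
234 [(344, -105, -28, 288), (347, -96, -30, 282), (350, -105, -38, 292), (353, -108, -44, 296), (356, -104, -48, 296), (359, -80, -46, 277), (362, -33, -38, 238), (365, -33, -43, 241)]
236 [(344, -101, -27, 280), (347, -99, -31, 280), (350, -98, -36, 282), (353, -105, -43, 290), (356, -102, -48, 290), (359, -81, -46, 273), (362, -33, -38, 234), (365, -34
[... 1612 characters left out ...]
 168), (347, -30, -13, 171), (350, -24, -17, 167), (353, 3, -15, 143), (356, 4, -21, 145), (359, 4, -27, 148), (362, 2, -33, 152), (365, 5, -39, 153)]
258 [(344, -31, -8, 164), (347, -30, -14, 165), (350, -23, -17, 161), (353, 3, -15, 138), (356, 3, -21, 140), (359, 3, -28, 144), (362, 2, -34, 147), (365, 2, -40, 150)]
260 [(344, -30, -8, 158), (347, -31, -14, 161), (350, 4, -9, 128), (353, 3, -16, 133), (356, 3, -22, 136), (359, 1, -29, 140), (362, 5, -34, 139), (365, 2, -41, 145)]
-24 196 [350.94763543 264.15112951]
-24 200 [351.14373112 262.55053809]
-24 205 [351.3905191  260.53618102]
24 196 [360.44211696 248.48381403]
24 200 [360.65749266 246.90444718]
24 205 [360.92846833 244.91736153]
```

```bash
cat >> h.py <<'E'
def tips(d,show=True):
    P=cloud("scene",d).reshape(-1,3)
    o=np.array([476.6,-239.9]);bx=np.array([.956,.294]);by=np.array([-.294,.956])
    q=P[:,:2]-o; X=q@bx-49;Y=q@by-10;Z=P[:,2]
    for nm,c in(("front",-75),("back",-28)):
        s=(abs(X-c)<11)&(Y>-55)&(Y<25)&(Z>162+15*(c>-50))&(Z<260)
        if s.sum():
            z=np.sort(Z[s]);print(nm,s.sum(),"lowest z",z[:5].round(1),"X",np.percentile(X[s],[5,50,95]).round(1),"Y",np.percentile(Y[s],[5,50,95]).round(1))
E
python3 - <<'E'
from h import *
p,d=r.grab_frame("scene");tips(d);print(r.sense()["eef_pos"],r.sense()["clock"])
cv2.imwrite(f"pics/scene2.png",cv2.resize(p[190:310,280:400,::-1],(600,600),interpolation=cv2.INTER_CUBIC))
E
```

```text
front 143 lowest z [229.4 230.2 231.1 231.2 232.5] X [-81.6 -78.3 -70.7] Y [-47.6 -40.5 -27.1]
back 72 lowest z [230.8 230.9 231.5 232.1 233. ] X [-34.  -32.5 -28.2] Y [-47.4 -43.8 -38.9]
[ 485.28403487 -265.51699148  198.04733141] 4.0
```

View pics/scene2.png

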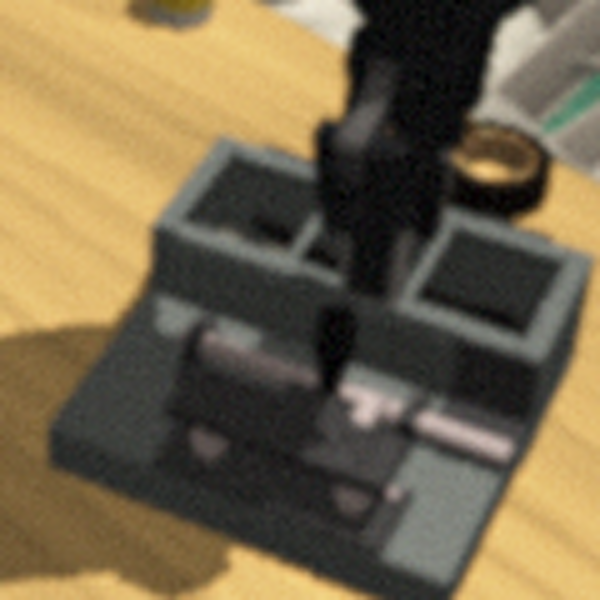

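```bash
python3 - <<'E'
from h import *
P=cloud("scene",np.load("scene0.npy"))
for v in range(100,146,3): print(v,[(u,*P[v,u].round().astype(int)) for u in range(0,24,4)])
c=r.calibration("scene")
x=c["R"]@np.array([185.6,596.3,196.3])+c["t"];print(x[:2]/x[2]*c["fx"]+[c["cx"],c["cy"]])
E
```

```text
100 [(0, np.int64(167), np.int64(559), np.int64(347)), (4, np.int64(175), np.int64(561), np.int64(345)), (8, np.int64(183), np.int64(560), np.int64(343)), (12, np.int64(194), np.int64(576), np.int64(335)), (16, np.int64(297), np.int64(1078), np.int64(153)), (20, np.int64(309), np.int64(1078), np.int64(150))]
103 [(0, np.int64(165), np.int64(562), np.int64(340)), (4, np.int64(168), np.int64(533), np.int64(348)), (8, np.int64(176), np.int64(533), np.int64(345)), (12, np.int64(191), np.int64(572), np.int64(329)), (16, np.int64(207), np.int64(613), np.int64(312)), (20, np.int64(305), np.int64(1075), np.int64(141))]
106 [(0, np.int64(158), np.int64(532), np.int64(344)), (4, np.int64(166), np.int64(531), np.int64(342)), (8, np.int64(173), np.int64(528), np.int64(340)), (12, np.int64(188), np.int64(567), np.int64(324)), (16, np.int64(206), np.int64(620), np.int64(302)), (20, np.int64(302), np.int64(1075), np.int64(131))]
109 [(0, np.int64(155), np.int64(530), np.int64(338)), (4, np.int64(163), np.int64(528), np.int64(336)), (8, np.int64(171), np.int64(528), np.int64(334)), (12, np.int64(186
[... 3159 characters left out ...]
t64(251)), (20, np.int64(173), np.int64(545), np.int64(248))]
142 [(0, np.int64(200), np.int64(1077), np.int64(26)), (4, np.int64(212), np.int64(1077), np.int64(22)), (8, np.int64(224), np.int64(1082), np.int64(15)), (12, np.int64(237), np.int64(1087), np.int64(8)), (16, np.int64(247), np.int64(1078), np.int64(8)), (20, np.int64(259), np.int64(1076), np.int64(4))]
145 [(0, np.int64(196), np.int64(1078), np.int64(15)), (4, np.int64(207), np.int64(1075), np.int64(12)), (8, np.int64(220), np.int64(1078), np.int64(6)), (12, np.int64(231), np.int64(1077), np.int64(2)), (16, np.int64(243), np.int64(1079), np.int64(-3)), (20, np.int64(256), np.int64(1081), np.int64(-9))]
[ 25.55581055 148.45242904]
```

```bash
python3 - <<'E'
from h import *
p=np.load("scene0p.npy");cv2.imwrite("pics/s0c.png",cv2.resize(p[20:150,0:100,::-1],(460,598)))
E
```

```text
(no output)
```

View pics/s0c.png

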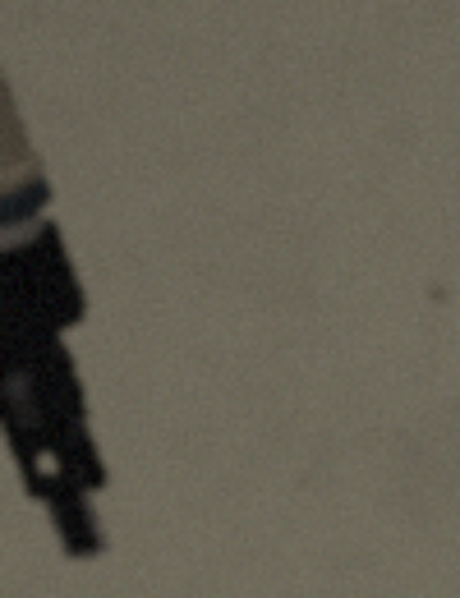

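The depth image puts the fingertips at z≈230, while the reported TCP is 198, so they sit about 31 mm above it. Laterally they are where I planned. I'll go down in steps, checking force and picture each time.

Emit:
{"method": "jog_arm", "body": {
  "moves": [
    {"grip":0.2,"translation":[0,0.0015,0.012],"twist":[0,0,0]},
    {"grip":0.2,"translation":[0,0,0.012],"twist":[0,0,0]},
    {"grip":0.2,"translation":[0,0,0.01],"twist":[0,0,0]},
    {"grip":0.2,"translation":[0,0,0],"twist":[0,0,0]},
    {"grip":0.2,"translation":[0,0,0],"twist":[0,0,0]}
  ]
}}

```text
clock: 4.42
eef_pos: [486.0, -264.7, 162.4]
tcp_rot: [-3.14, -0.001, 1.874]
contact_force: [-0.2, -0.1, 0.7]
opening: 0.396
```

```bash
python3 - <<'E'
from h import *
p,d=r.grab_frame("scene");tips(d);s=r.sense();print(s["eef_pos"],s["contact_force"],s["clock"],s["tcp_rot"])
cv2.imwrite(f"pics/scene3.png",cv2.resize(p[190:310,280:400,::-1],(600,600),interpolation=cv2.INTER_CUBIC))
E
```

```text
front 179 lowest z [194.8 197.1 197.2 197.6 197.9] X [-79.9 -76.3 -68.8] Y [-48.8 -43.3 -29.7]
back 102 lowest z [195.8 197.6 198.  198.1 199.6] X [-32.5 -30.3 -24.1] Y [-48.8 -45.8 -39.5]
[ 486.42236162 -265.02883045  162.986083  ] [ 0.68672296 -0.22530815  0.2528053 ] 4.4667 [-3.14128797e+00 -2.81086310e-04  1.87414251e+00]
```

View pics/scene3.png

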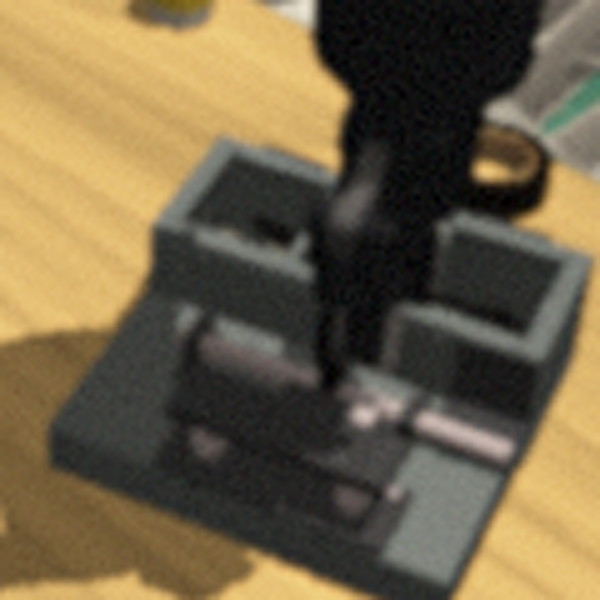

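Emit:
{"method": "jog_arm", "body": {
  "moves": [
    {"grip":0.2,"translation":[0,0,0.012],"twist":[0,0,0]},
    {"grip":0.2,"translation":[0,0,0.012],"twist":[0,0,0]},
    {"grip":0.2,"translation":[0,0,0.005],"twist":[0,0,0]},
    {"grip":0.2,"translation":[0,0,0],"twist":[0,0,0]},
    {"grip":0.2,"translation":[0,0,0],"twist":[0,0,0]}
  ]
}}

```text
clock: 4.88
eef_pos: [486.1, -265.0, 133.4]
tcp_rot: [-3.141, -0.001, 1.874]
contact_force: [-0.6, 0.6, 1.8]
opening: 0.402
```

```bash
python3 - <<'E'
from h import *
p,d=r.grab_frame("scene");tips(d);s=r.sense();print(s["eef_pos"],s["contact_force"],s["clock"],s["tcp_rot"])
cv2.imwrite(f"pics/scene4.png",cv2.resize(p[190:310,280:400,::-1],(600,600),interpolation=cv2.INTER_CUBIC))
E
```

```text
front 296 lowest z [167.7 168.4 169.3 169.6 169.9] X [-79.2 -72.8 -66. ] Y [-53.6 -45.1 -22.8]
back 107 lowest z [177.7 177.8 178.1 178.4 179.2] X [-36.2 -30.7 -24.5] Y [-53.7 -47.5 -39.3]
[ 486.46007952 -265.20413927  133.93513091] [-0.33831948 -0.1550119   0.01023376] 4.9333 [-3.14132727e+00 -2.52008546e-04  1.87374255e+00]
```

View pics/scene4.png

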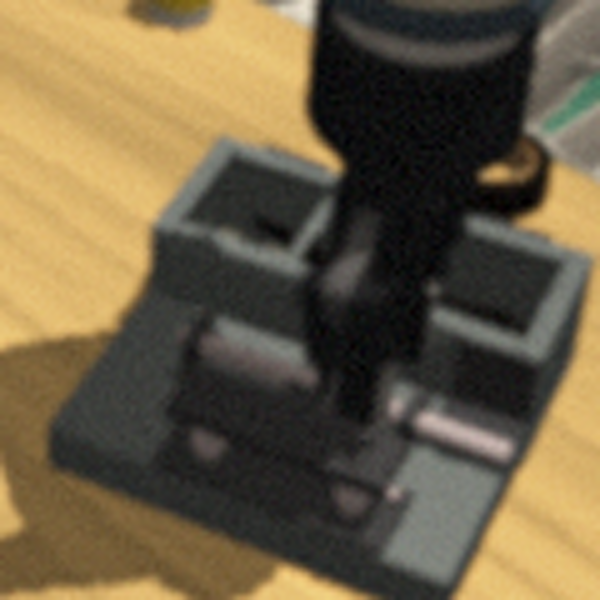

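Front tip is at z≈167 over the right part of the catch bar, with no contact force yet.

Emit:
{"method": "jog_arm", "body": {
  "moves": [
    {"grip":0.2,"translation":[0,0,0.005],"twist":[0,0,0]},
    {"grip":0.2,"translation":[0,0,0.004],"twist":[0,0,0]},
    {"grip":0.2,"translation":[0,0,0.002],"twist":[0,0,0]},
    {"grip":0.2,"translation":[0,0,0],"twist":[0,0,0]}
  ]
}}

```text
clock: 5.27
eef_pos: [486.4, -265.2, 122.7]
tcp_rot: [-3.141, -0.0, 1.874]
contact_force: [0.0, 1.2, 2.1]
opening: 0.393
```

Emit:
{"method": "jog_arm", "body": {
  "moves": [
    {"grip":0.2,"translation":[0,0,0.002],"twist":[0,0,0]},
    {"grip":0.2,"translation":[0,0,0.002],"twist":[0,0,0]},
    {"grip":0.2,"translation":[0,0,0],"twist":[0,0,0]}
  ]
}}

```text
clock: 5.52
eef_pos: [486.5, -265.2, 119.0]
tcp_rot: [3.142, 0.0, 1.874]
contact_force: [-0.2, 0.1, 2.5]
opening: 0.398
```

```bash
python3 - <<'E'
from h import *
p,d=r.grab_frame("scene");s=r.sense();print(s["eef_pos"],s["contact_force"],s["clock"])
np.save("s5.npy",d)
fit("scene",d,(215,320,285,400))
cv2.imwrite(f"pics/scene5.png",cv2.resize(p[190:310,280:400,::-1],(600,600),interpolation=cv2.INTER_CUBIC))
E
```

```text
[ 486.50148653 -265.23589649  119.12192357] [-0.61139766 -0.30693239  3.22429566] 5.5667
scene plate 271 z157.9 mean [ 535.7 -142.8] rect [ 540.4 -145.7] [79.6 49. ] 21.0 long axis deg -161.6
scene plate 353 z158.1 mean [ 574.6 -268.5] rect [ 576.2 -261.3] [83.2 51.7] 18.5 long axis deg -156.6
scene knob 15 z172.0 mean [ 504.2 -267.3] rect [ 504.3 -267.1] [3.1 7.9] 22.3 long axis deg 111.9
scene knob 39 z172.3 mean [ 459.1 -276.9] rect [ 458.7 -277.4] [ 7.5 18.7] 40.4 long axis deg 133.0
scene ledge 1604 z124.3 mean [ 465.7 -229.6] rect [ 479.8 -229.1] [ 96.4 169. ] 17.1 long axis deg 97.6
```

View pics/scene5.png

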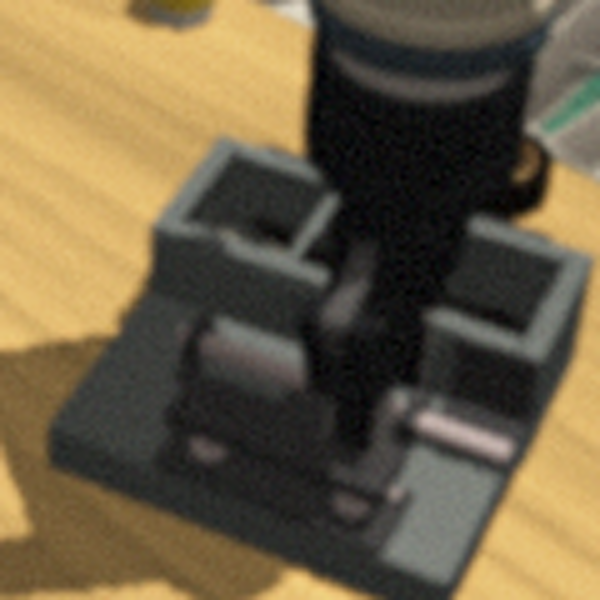

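```bash
cat >> h.py <<'E'
def catch(d):
    P=cloud("scene",d).reshape(-1,3)
    o=np.array([476.6,-239.9]);bx=np.array([.956,.294]);by=np.array([-.294,.956])
    q=P[:,:2]-o; X=q@bx-49;Y=q@by-10;Z=P[:,2]
    s=(X>-85)&(X<-62)&(Y>-20)&(Y<30)&(Z>140)&(Z<165);
    print("catch z",s.sum(),np.percentile(Z[s],[10,50,90]).round(1) if s.sum() else 0)
E
python3 - <<'E'
from h import *
catch(np.load("scene0.npy"));catch(np.load("scene1.npy"));catch(np.load("s5.npy"))
E
```

```text
catch z 245 [155.4 156.9 158.3]
catch z 241 [155.3 156.7 158.3]
catch z 235 [151.4 152.9 154.4]
```

Emit:
{"method": "jog_arm", "body": {
  "moves": [
    {"grip":0.2,"translation":[0,0,0.0025],"twist":[0,0,0]},
    {"grip":0.2,"translation":[0,0,0.0025],"twist":[0,0,0]},
    {"grip":0.2,"translation":[0,0,0],"twist":[0,0,0]},
    {"grip":0.2,"translation":[0,0,0],"twist":[0,0,0]}
  ]
}}

```text
clock: 5.9
eef_pos: [486.5, -265.2, 114.1]
tcp_rot: [-3.142, 0.0, 1.874]
contact_force: [-1.9, 0.3, 3.9]
opening: 0.399
```

```bash
python3 - <<'E'
from h import *
p,d=r.grab_frame("scene");s=r.sense();print(s["eef_pos"],s["contact_force"],s["clock"])
catch(d)
p,d=r.grab_frame("top");np.save("t6.npy",d)
cv2.imwrite(f"pics/top6.png",cv2.resize(p[150:270,300:420,::-1],(600,600),interpolation=cv2.INTER_CUBIC))
E
```

```text
[ 486.50865372 -265.28413008  114.15902672] [-1.17557297  0.4710423   4.79862729] 5.95
catch z 232 [146.4 148.1 149.4]
```

View pics/top6.png

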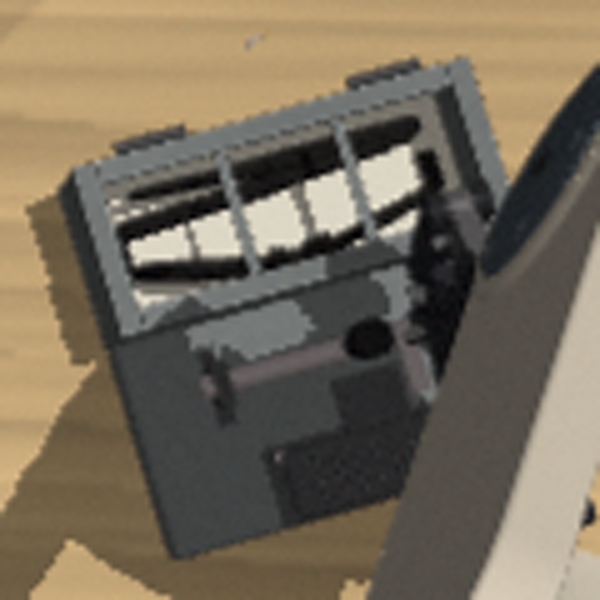

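The catch is about 9 mm down and the knob is still home at crop (370,340). The rear finger stands to its right. Now pushing left.

Emit:
{"method": "jog_arm", "body": {
  "moves": [
    {"grip":0.2,"translation":[0.004,0,0],"twist":[0,0,0]},
    {"grip":0.2,"translation":[0.004,0,0],"twist":[0,0,0]},
    {"grip":0.2,"translation":[0.004,0,0],"twist":[0,0,0]},
    {"grip":0.2,"translation":[0.004,0,0],"twist":[0,0,0]},
    {"grip":0.2,"translation":[0.004,0,0],"twist":[0,0,0]},
    {"grip":0.2,"translation":[0.004,0,0],"twist":[0,0,0]},
    {"grip":0.2,"translation":[0,0,0],"twist":[0,0,0]}
  ]
}}

```text
clock: 6.58
eef_pos: [480.0, -242.3, 114.6]
tcp_rot: [3.14, 0.002, 1.874]
contact_force: [0.7, -3.8, 3.9]
opening: 0.404
```

```bash
cat >> h.py <<'E'
def knob(d):
    P=cloud("top",d).reshape(-1,3)
    o=np.array([476.6,-239.9]);bx=np.array([.956,.294]);by=np.array([-.294,.956])
    q=P[:,:2]-o; X=q@bx-49;Y=q@by-10;Z=P[:,2]
    s=(abs(X+25)<10)&(Y>-20)&(Y<50)&(Z>169)&(Z<177)
    print("knob",s.sum(),np.percentile(X[s],[5,50,95]).round(1),np.percentile(Y[s],[5,50,95]).round(1))
E
python3 - <<'E'
from h import *
p,d=r.grab_frame("top");s=r.sense();print(s["eef_pos"],s["contact_force"],s["clock"])
knob(np.load("t6.npy"));knob(d)
cv2.imwrite(f"pics/top7.png",cv2.resize(p[150:270,300:420,::-1],(600,600),interpolation=cv2.INTER_CUBIC))
p,d=r.grab_frame("scene");catch(d)
E
```

```text
[ 480.01749111 -242.30168798  114.54137192] [ 1.85564089 -2.98126533  4.15931876] 6.6333
knob 48 [-30.2 -24.8 -18.2] [-16.  -10.3  -3.3]
knob 51 [-30.8 -24.9 -18.6] [-1.7  6.4 12.9]
catch z 233 [147.2 148.8 157.3]
```

View pics/top7.png

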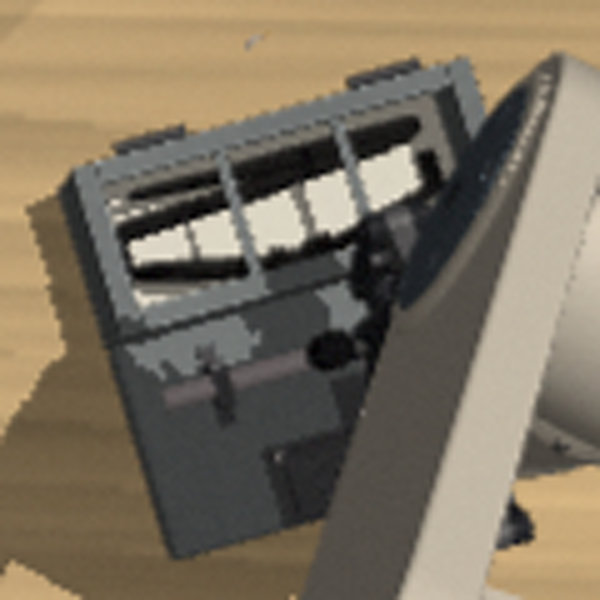

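The knob has moved about 16 mm to crop (330,350), with the catch still held. Continuing.

Emit:
{"method": "jog_arm", "body": {
  "moves": [
    {"grip":0.2,"translation":[0.004,0,0],"twist":[0,0,0]},
    {"grip":0.2,"translation":[0.004,0,0],"twist":[0,0,0]},
    {"grip":0.2,"translation":[0.004,0,0],"twist":[0,0,0]},
    {"grip":0.2,"translation":[0.004,0,0],"twist":[0,0,0]},
    {"grip":0.2,"translation":[0.004,0,0],"twist":[0,0,0]},
    {"grip":0.2,"translation":[0.002,0,0],"twist":[0,0,0]},
    {"grip":0.2,"translation":[0.001,0,0],"twist":[0,0,0]},
    {"grip":0.2,"translation":[0,0,0],"twist":[0,0,0]}
  ]
}}

```text
clock: 7.35
eef_pos: [473.2, -220.6, 114.5]
tcp_rot: [3.14, 0.001, 1.874]
contact_force: [2.7, -4.1, 5.5]
opening: 0.402
```

```bash
python3 - <<'E'
from h import *
p,d=r.grab_frame("top");s=r.sense();print(s["eef_pos"],s["contact_force"],s["clock"])
knob(d)
cv2.imwrite(f"pics/top8.png",cv2.resize(p[150:270,300:420,::-1],(600,600),interpolation=cv2.INTER_CUBIC))
p,d=r.grab_frame("scene");catch(d)
E
```

```text
[ 473.21204598 -220.57965084  114.4765843 ] [ 3.26067916 -4.43423365  4.59688819] 7.4
knob 52 [-31.  -25.1 -18.9] [22.  29.3 35.8]
catch z 255 [146.8 148.9 159.8]
```

View pics/top8.png

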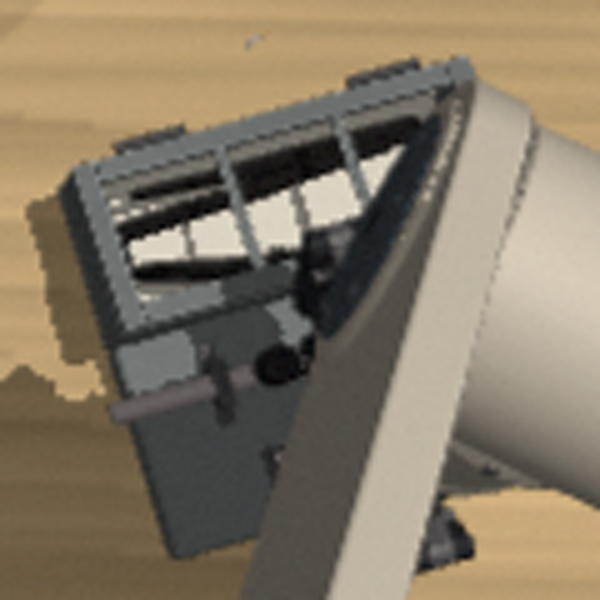

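Emit:
{"method": "jog_arm", "body": {
  "moves": [
    {"grip":0.2,"translation":[0.001,0,0],"twist":[0,0,0]},
    {"grip":0.2,"translation":[0.001,0,0],"twist":[0,0,0]},
    {"grip":0.2,"translation":[0,0,0],"twist":[0,0,0]}
  ]
}}

```text
clock: 7.7
eef_pos: [472.8, -219.2, 114.5]
tcp_rot: [3.14, 0.002, 1.874]
contact_force: [3.8, -6.4, 4.1]
opening: 0.399
```

```bash
python3 - <<'E'
from h import *
p,d=r.grab_frame("top");s=r.sense();print(s["eef_pos"],s["contact_force"],s["clock"]);knob(d)
E
```

```text
[ 472.79234201 -219.25357003  114.53379629] [ 3.21352396 -7.12030993  4.88962982] 7.75
knob 50 [-31.1 -24.5 -18.5] [24.3 30.7 36.7]
```

Emit:
{"method": "jog_arm", "body": {
  "moves": [
    {"grip":0.2,"translation":[0.001,0,0],"twist":[0,0,0]},
    {"grip":0.2,"translation":[0,0,0],"twist":[0,0,0]},
    {"grip":0.2,"translation":[0,0,0],"twist":[0,0,0]}
  ]
}}

```text
clock: 8.0
eef_pos: [472.8, -219.1, 114.6]
tcp_rot: [3.14, 0.004, 1.874]
contact_force: [3.3, -11.3, 3.2]
opening: 0.4
```

The force now rises with no further motion, so the bolt is on its end stop. I'll ease off 3 mm, then lift straight up.

Emit:
{"method": "jog_arm", "body": {
  "moves": [
    {"grip":0.2,"translation":[-0.003,0,0],"twist":[0,0,0]},
    {"grip":0.2,"translation":[0,0,0],"twist":[0,0,0]},
    {"grip":0.2,"translation":[0,0,-0.005],"twist":[0,0,0]},
    {"grip":0.2,"translation":[0,0,-0.01],"twist":[0,0,0]},
    {"grip":0.2,"translation":[0,0,-0.02],"twist":[0,0,0]},
    {"grip":0.2,"translation":[0,0,-0.035],"twist":[0,0,0]},
    {"grip":0.2,"translation":[0,0,-0.035],"twist":[0,0,0]},
    {"grip":0.2,"translation":[0,0,-0.035],"twist":[0,0,0]},
    {"grip":0.2,"translation":[-0.03,0,-0.02],"twist":[0,0,0]},
    {"grip":0.2,"translation":[-0.03,0,0],"twist":[0,0,0]}
  ]
}}

```text
clock: 8.83
eef_pos: [491.8, -277.9, 280.1]
tcp_rot: [3.137, 0.004, 1.876]
contact_force: [0.7, 0.9, 0.3]
opening: 0.396
```

Emit:
{"method": "jog_arm", "body": {
  "moves": [
    {"grip":0.2,"translation":[-0.03,0,0],"twist":[0,0,0]},
    {"grip":0.2,"translation":[-0.03,0,0],"twist":[0,0,0]},
    {"grip":0.2,"translation":[-0.03,0,0],"twist":[0,0,0]},
    {"grip":0.2,"translation":[0,0,0],"twist":[0,0,0]},
    {"grip":0.2,"translation":[0,0,0],"twist":[0,0,0]},
    {"grip":0.2,"translation":[0,0,0],"twist":[0,0,0]}
  ]
}}

```text
clock: 9.33
eef_pos: [516.3, -362.4, 273.7]
tcp_rot: [-3.14, -0.002, 1.873]
contact_force: [-0.2, 0.7, -0.3]
opening: 0.402
```

```bash
python3 - <<'E'
from h import *
p,d=r.grab_frame("top");s=r.sense();print(s["eef_pos"],s["contact_force"],s["clock"]);knob(d)
cv2.imwrite(f"pics/top9.png",p[:,:,::-1])
p,d=r.grab_frame("scene");catch(d)
cv2.imwrite(f"pics/scene9.png",cv2.resize(p[170:320,270,None][:0] if 0 else p[190:310,280:400,::-1],(600,600),interpolation=cv2.INTER_CUBIC))
fit("scene",d,(215,320,285,400))
E
```

```text
[ 516.41992701 -362.18771682  273.93336748] [-0.57074742  0.5146474   0.68613589] 9.3833
knob 49 [-31.1 -25.  -18.6] [24.2 30.7 37.3]
catch z 247 [155.3 157.1 158.4]
scene plate 355 z159.0 mean [ 586.7 -197.3] rect [ 584.4 -196.2] [ 26.9 170. ] 17.3 long axis deg 107.1
scene plate 531 z156.8 mean [ 453.2 -249.6] rect [ 453.9 -247.8] [29.7 89.8] 18.4 long axis deg 107.1
scene knob 168 z169.0 mean [ 517.7 -177.4] rect [ 517.3 -178.5] [19.  97.5] 11.9 long axis deg 105.6
scene knob 41 z171.7 mean [ 486.8 -196.4] rect [ 487.9 -195.7] [13.5 12.1] 41.0 long axis deg 52.4
scene knob 162 z169.3 mean [ 543.1 -264.7] rect [ 544.6 -260.7] [17.1 71.3] 13.2 long axis deg 104.0
scene ledge 1495 z124.5 mean [ 462.9 -243.1] rect [ 470.5 -232. ] [ 78.  169.5] 18.1 long axis deg 110.7
```

View pics/top9.png

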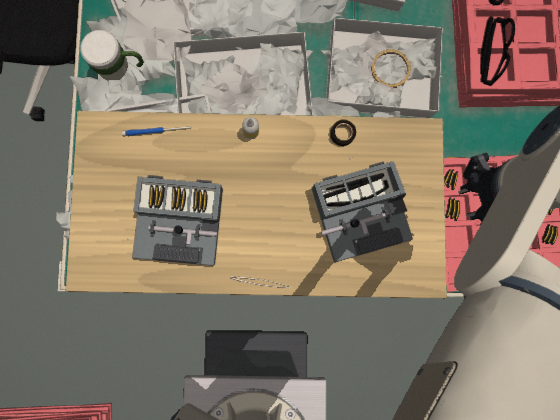

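View pics/scene9.png

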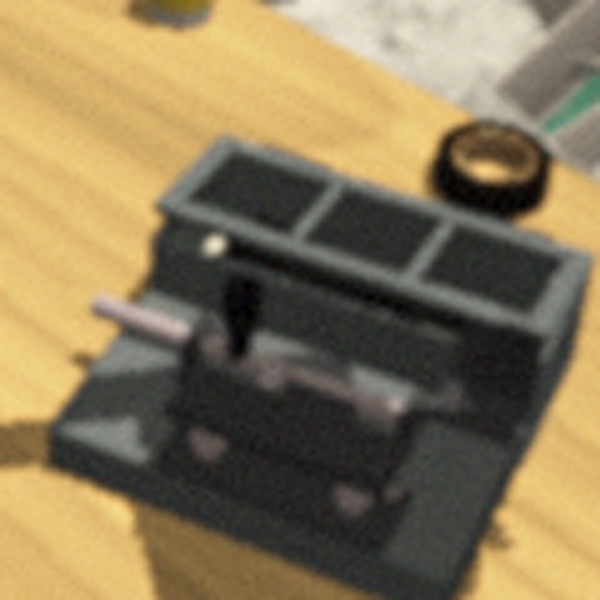

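The knob is drawn to about 40 mm, shown at crop (240,310). The catch is back up at z≈157, as it was at first, and the lid stands open with its front edge at about z 169. In the top view the tweezers (260,283), tape (343,132), screwdriver (155,130) and other box are where they were. The arm is clear.

```bash
python3 -c "
from rig import r
print(r.sign_off())"
```

```text
the job is handed in; nothing more can be done
None
```

The spectacles box is unlocked and the job is handed in; no verdict was reported. I pressed its catch about 9 mm down with the front fingertip while the rear finger pushed the knob left to its stop. There the push force rose to about 12 N with no more travel. I then eased off 3 mm and lifted clear, so the catch sprang up.

**Last checks (before hand-in, clock 9.4 s):**
- **Bolt:** drawn about 40 mm, from the knob's position before and after.
- **Catch:** back at its original height.
- **Lid:** open, front edge about 11–12 mm up.
- **Other box and bystanders:** by eye in the top view they are where they were; I did not measure them.
- **Arm:** well clear, with the force reading at noise level.

**One disagreement:** the camera showed the fingertips about 31–33 mm above the reported TCP height, at this part-closed opening. I did not find the cause. I worked from the camera height and checked the catch's height in the images on the way down, and contact came where the camera predicted.

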